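# Build up the fire-brick wall of a brazing hearth in running bond

## Robot

A 6-joint arm with a two-finger parallel gripper is mounted at the origin on a cart in front of the work surface, level with it; the furniture and walls round the work are solid. World frame = base frame: x ahead of the robot, y to its left, z up, the work surface at z = 0. Lengths are in mm, angles in degrees, forces in N, time in s.
With the tool pointing down it reaches from about 225 to 725 mm from the base axis. Payload 3.1 kg.
Tool frame: the origin (TCP) lies at the very end of the fingers, on their centre line; the grasp point (between the pads) lies behind it (manip.tcp_to_grasp is the z of the grasp point in the tool frame, in mm); z points along the fingers, y is the line along which they close (so a half turn about z gives the same grasp; the last joint's range is limited). The gripper opens to 85 mm and grips with 20 to 120 N. Pads are 22 mm wide; open, the fingers measure 114 mm over their backs; the gripper's body (76 mm by 85 mm) begins 54 mm behind the grasp point. The pads swing forward as they close: fully open they stand 13 mm farther back than shut.
Start: joints at [66.876, 2.75, 5.684, 92.934, 0, 82.678], TCP at [142.974, 505.149, 231.312] pointing down, gripper open.
Joint ranges: [-166.93, 166.93], [-56.73, 111.36], [-69.38, 81.34], [-121.58, 131.49], [-85.45, 84.26], [-180, 180]. Speed limits (degrees/s): [159.86, 159.86, 180, 180, 180, 180].

## Interface

Orientations are given as a 3x3 rotation matrix whose columns are the frame's x, y, z axes.
In Python, from rig import manip gives the robot as it stands.
- The arm moves only by the shell command python3 -m jog 'ROWS' [OPENING]. ROWS is JSON, a list of rows, each a list of 4 numbers: the shift along the tool's x, y, z in m, then the turn about the tool's z in degrees. A call has exactly 5 rows; each row is the pose to reach, as a shift and turn from the pose commanded when the call began, along the tool's axes at that moment; what a row does not reach only later rows make up. A row lasts 1/12 s, in which the tool goes at most 41.7 mm and 7.16 degrees, less where a joint would pass 70% of its speed; a pose out of reach is approached as far as the arm can. A call with a gripper value outside its range is refused whole. OPENING is the finger opening in m, from 0 to 0.0854, set as the call begins (- or left out, the last holds). The fingers move at their own pace and stop on an object; the grip force is fixed at half the most. Time passes only in rows, so rows that repeat a pose let the fingers close, or fill a call up. It gives the time, the measured TCP pose, the force, the opening and the grip force at its end, in the units of the state.
- manip.observe(): the state, without advancing time (a new reading comes with each control period).
- manip.get_image(name): name is "scene" or "top" or "wrist"; returns a dict with "color" (420x560x3 uint8, red, green, blue), "z_map" (420x560 float32, mm along the optical axis (not along the pixel's ray), 0 where there is no reading), "vfov" (degrees; the focal length in pixels is half the picture's height over the tangent of half this angle, whatever the lens; pixels are square), "cx", "cy" (the principal point, pixels), "cam_to_world" (4x4, takes a point from camera to world coordinates). Camera axes: x right, y down, z forward; pixel columns grow to the right and rows downward; lengths in mm; the calibration is good to about 2 mm. A picture is of the moment at which its call begins.
- manip.hand_in(): hands the job in; it is judged then, once.
Trained networks look in a picture, given as the dict that the camera call returned (one of the last four; its "shot" number tells which), for a name from the list of things; names that differ only in an ending like _2 or _b are one class to them, and where a whole thing is asked for, a point or a joint stands for the part that bears it (a point fixed in the world has none). Each returns a list of dicts, best first, with "score" (0 to 1); they miss things now and then, are a little off and sometimes report something else, mostly with a low value. They report only what shows in the picture. A call takes as long as a camera call. They do not tell look-alikes from the thing itself.
- manip.boxes_of(picture, query): "centre" ([x, y, z] in mm, in the coordinates of the camera as it stood for that picture, good to about 4 mm: the middle of the surface that is visible of it).
- manip.regions_of(picture, query): "mask" (420x560 bool, what is visible of it).
The state is a dict: "t": time; "joint_positions": joint angles; "joint_vel": joint speeds; "effort": joint torques, N m; "tool_pos": TCP position; "tcp_rot": TCP orientation; "wrist_force": force on the tool from outside, world axes, zero at the start; "moment": the same for the moment, N m; "width": finger opening in mm; "grasp_force": force on a finger pad.
Only numpy, scipy, OpenCV 4.12 (cv2) and the standard library are available. Lean on these libraries where they do the work, as an engineer would, in place of code of your own. Each camera call takes 0.05 s, during which the arm holds its last target. There are 200 camera calls.

## Task

Lay the two loose full-length fire bricks on the little wall of the brazing hearth in running bond. First lay one on the second course in front of the loose half brick and push it end-on along the wall, feeling for it, until the half brick comes up hard against the back plate and both joints are closed; then lay the other on top as the third course, under the canopy, pushed up until it bears on the back plate, so that it bridges the joint below. Keep the bricks flush with the sides of the wall and bed and push them gently, with no knocks and never with more than about 5 kg (50 N), push the half brick only with the brick, and leave the jar, the sanding block and the whetstone where they are.

Things in the scene. Friction and masses are not known exactly. Their poses are not given: they have to be found in the camera images.
- hearth: Brazing hearth, fixed: steel bed 60 mm wide, 215 mm long, top 40 mm above its feet, with the bottom course on it: two cream bricks end to end, 48 mm wide, 200 mm in all, top at 72 mm. Origin: foot level, wall's centre line, below the inner face of the back plate. x along the wall to the back plate (the wall lies at negative x), y across it, z up. Both sides of the wall are clear: fingers can straddle it.
- back_plate: Upright steel plate 76 mm wide at the far end of the wall, fixed, with a canopy: underside 252 mm above the hearth's origin, reaching 87 mm forward of the plate, 76 mm wide, no side walls. It bars an upright gripper there; one leaned back towards the robot by 30 to 45 degrees (about the line across the wall, along which it closes) fits. Frame as the hearth's.
- place_2 (a point): Finished place of the second course brick's origin: on top of the bottom course, 100 mm in front of the back plate, 72 mm above the hearth's origin. Axes as the hearth's. The half brick's finished place is 75 mm further along +x.
- place_3 (a point): Finished place of the third course brick's origin: 50 mm in front of the back plate, 104 mm above the hearth's origin. Axes as the hearth's.
- half_brick: Loose cream half brick, 50 mm long (x), 48 mm wide (y), 32 mm high, about 0.1 kg, lying on the bottom course under the canopy with a gap of 6 to 14 mm to the back plate. Origin: centre of its underside.
- brick_a: Loose cream fire brick, 100 mm long (x), 48 mm wide (y), 32 mm high, about 0.2 kg, lying flat on the flat white case. Origin: centre of its underside. It is just like brick_b; either may go in either place, either end first.
- brick_b: Loose cream fire brick, 100 mm long (x), 48 mm wide (y), 32 mm high, about 0.2 kg, lying flat on the pale side table at the right. Origin: centre of its underside. A tall chest of drawers stands close beyond it (x over 0.53 m) and an orange bin 100 mm high to its left (x to 0.41, y over -0.28 m): lift it and draw it back before swinging it round.
- jar_gold: Bystander: small jar with a gold lid, 42 mm across, 46 mm high, on the desk. Origin: centre of its underside.
- sand_block: Bystander: wooden sanding block 46 x 80 x 28 mm on a dark board left of the wall. Origin: centre of its underside.
- whetstone: Bystander: grey whetstone 40 x 120 x 22 mm on the pale side table. Origin: centre of its underside.
Mind the look-alikes: they are no part of the job. What is shaped like the half_brick but purple is not meant.

How it is judged (in metres and radians):
On the way, in this order (a step that is already met when the one before it is completed fails the run):
1. a full brick on the second course pushes the half brick home: brick bears on half brick and half brick on the back plate, each with over 2 N (contact force between half_brick and back_plate above 2 N and x of half_brick in the frame of hearth between -0.0275 and -0.0225 m and ((contact force between brick_a and half_brick above 2 N and z of brick_a in the frame of hearth between 0.067 and 0.078 m) or (contact force between brick_b and half_brick above 2 N and z of brick_b in the frame of hearth between 0.067 and 0.078 m))), for 0.1 s.
2. that brick lies released in the second course, joints closed (x of half_brick in the frame of hearth between -0.0275 and -0.0225 m and y of half_brick in the frame of hearth between -0.006 and 0.006 m and z of half_brick in the frame of hearth between 0.069 and 0.075 m and angle between the x axis of half_brick and the x axis of hearth, either way round below 0.06 rad and angle between the z axis of half_brick and the z axis of hearth, either way round below 0.05 rad and (((x of brick_a in the frame of hearth between -0.1035 and -0.097 m and horizontal distance between brick_a and half_brick below 0.0775 m and y of brick_a in the frame of hearth between -0.006 and 0.006 m and z of brick_a in the frame of hearth between 0.069 and 0.075 m and angle between the x axis of brick_a and the x axis of hearth, either way round below 0.06 rad and angle between the z axis of brick_a and the z axis of hearth, either way round below 0.05 rad) and contact force between brick_a and the fingers below 0.1 N and linear speed of brick_a below 0.02 m/s) or ((x of brick_b in the frame of hearth between -0.1035 and -0.097 m and horizontal distance between brick_b and half_brick below 0.0775 m and y of brick_b in the frame of hearth between -0.006 and 0.006 m and z of brick_b in the frame of hearth between 0.069 and 0.075 m and angle between the x axis of brick_b and the x axis of hearth, either way round below 0.06 rad and angle between the z axis of brick_b and the z axis of hearth, either way round below 0.05 rad) and contact force between brick_b and the fingers below 0.1 N and linear speed of brick_b below 0.02 m/s))), for 0.2 s.
3. the other brick on the third course bears on the back plate with over 2 N ((((contact force between brick_a and back_plate above 2 N and x of brick_a in the frame of hearth between -0.053 and -0.047 m and z of brick_a in the frame of hearth between 0.099 and 0.11 m) and (x of brick_b in the frame of hearth between -0.1035 and -0.097 m and horizontal distance between brick_b and half_brick below 0.0775 m and y of brick_b in the frame of hearth between -0.006 and 0.006 m and z of brick_b in the frame of hearth between 0.069 and 0.075 m and angle between the x axis of brick_b and the x axis of hearth, either way round below 0.06 rad and angle between the z axis of brick_b and the z axis of hearth, either way round below 0.05 rad)) or ((contact force between brick_b and back_plate above 2 N and x of brick_b in the frame of hearth between -0.053 and -0.047 m and z of brick_b in the frame of hearth between 0.099 and 0.11 m) and (x of brick_a in the frame of hearth between -0.1035 and -0.097 m and horizontal distance between brick_a and half_brick below 0.0775 m and y of brick_a in the frame of hearth between -0.006 and 0.006 m and z of brick_a in the frame of hearth between 0.069 and 0.075 m and angle between the x axis of brick_a and the x axis of hearth, either way round below 0.06 rad and angle between the z axis of brick_a and the z axis of hearth, either way round below 0.05 rad)))), for 0.1 s.
At the end, for the whole second after the job is handed in: Half brick within 2.5 mm of the back plate; one brick before it on the second course, joint at most 2.5 mm and centre within 3.5 mm; the other on top of both, within 3 mm of the plate; all flat, within 6 mm of the wall's centre line and 0.06 rad of its direction, at rest (x of half_brick in the frame of hearth between -0.0275 and -0.0225 m and y of half_brick in the frame of hearth between -0.006 and 0.006 m and z of half_brick in the frame of hearth between 0.069 and 0.075 m and angle between the x axis of half_brick and the x axis of hearth, either way round below 0.06 rad and angle between the z axis of half_brick and the z axis of hearth, either way round below 0.05 rad and (((x of brick_a in the frame of hearth between -0.1035 and -0.097 m and horizontal distance between brick_a and half_brick below 0.0775 m and y of brick_a in the frame of hearth between -0.006 and 0.006 m and z of brick_a in the frame of hearth between 0.069 and 0.075 m and angle between the x axis of brick_a and the x axis of hearth, either way round below 0.06 rad and angle between the z axis of brick_a and the z axis of hearth, either way round below 0.05 rad) and (x of brick_b in the frame of hearth between -0.053 and -0.047 m and y of brick_b in the frame of hearth between -0.006 and 0.006 m and z of brick_b in the frame of hearth between 0.101 and 0.107 m and angle between the x axis of brick_b and the x axis of hearth, either way round below 0.06 rad and angle between the z axis of brick_b and the z axis of hearth, either way round below 0.05 rad)) or ((x of brick_b in the frame of hearth between -0.1035 and -0.097 m and horizontal distance between brick_b and half_brick below 0.0775 m and y of brick_b in the frame of hearth between -0.006 and 0.006 m and z of brick_b in the frame of hearth between 0.069 and 0.075 m and angle between the x axis of brick_b and the x axis of hearth, either way round below 0.06 rad and angle between the z axis of brick_b and the z axis of hearth, either way round below 0.05 rad) and (x of brick_a in the frame of hearth between -0.053 and -0.047 m and y of brick_a in the frame of hearth between -0.006 and 0.006 m and z of brick_a in the frame of hearth between 0.101 and 0.107 m and angle between the x axis of brick_a and the x axis of hearth, either way round below 0.06 rad and angle between the z axis of brick_a and the z axis of hearth, either way round below 0.05 rad))) and linear speed of each of brick_a, brick_b, half_brick below 0.02 m/s); the robot touches nothing.
It fails at once if a brick is pressed or knocked against the hearth, the back plate or the half brick with over 50 N (contact force between any of brick_a, brick_b, half_brick and hearth above 50 N or contact force between any of brick_a, brick_b and half_brick above 50 N).
It fails at once if the fingers touch the half brick (contact force between half_brick and the fingers above 1 N).
It fails at once if a bystander is moved by over 20 mm (distance of any of jar_gold, sand_block, whetstone from where it was at the start of the episode above 0.02 m).
It also fails if it takes over 72 s, if anything falls off the work surface, if the arm or the gripper's body presses on something with over 40 N, if the wrist force passes 120 N, or if a joint passes its speed limit or range.

## Working session

There is one attempt and no reset: what is moved stays moved. The work goes in short steps, Python scripts to look and compute and a shell command to move; the robot and the scene stay as the last step left them, time stands still between calls to the robot, and variables do not carry over. Pictures are saved under pics/ and viewed, at most 11 in all, crops included, and the job is handed in when it is done.

```bash
mkdir -p pics
cat > h.py <<'E'
import numpy as np,cv2
from rig import manip
def K(p):
    h=p["color"].shape[0]; return h/2/np.tan(np.radians(p["vfov"])/2)
def cloud(p):
    z=p["z_map"].astype(float); f=K(p); v,u=np.mgrid[:z.shape[0],:z.shape[1]]
    c=np.stack([(u-p["cx"])*z/f,(v-p["cy"])*z/f,z,np.ones_like(z)],-1)
    w=(c@np.array(p["cam_to_world"]).T)[...,:3]; w[z==0]=np.nan; return w
def save(p,n,crop=None,s=1):
    im=p["color"][...,::-1]
    if crop: a,b,c,d=crop; im=im[b:d,a:c]
    cv2.imwrite("pics/"+n,cv2.resize(im,None,fx=s,fy=s,interpolation=cv2.INTER_CUBIC))
def px(p,w):
    c=np.linalg.inv(np.array(p["cam_to_world"]))@np.append(w,1); f=K(p)
    return (p["cx"]+f*c[0]/c[2],p["cy"]+f*c[1]/c[2])
def top(p,mask):
    "rect fit of the top surface within mask"
    w=cloud(p)[mask]; w=w[~np.isnan(w[:,0])]
    zt=np.percentile(w[:,2],90); s=w[np.abs(w[:,2]-zt)<5]
    r=cv2.minAreaRect(s[:,:2].astype(np.float32)); return dict(z=np.median(s[:,2]).round(1),c=np.round(r[0],1),size=np.round(r[1],1),ang=round(r[2],1),n=len(s))
E
python3 - <<'E'
from h import *
print(manip.tcp_to_grasp, manip.observe()["tcp_rot"])
for n in("scene","top"):
    p=manip.get_image(n); save(p,n+".png",s=1.4)
    print(n,np.round(p["cam_to_world"],2).tolist())
    for q in("hearth","back_plate","half_brick","brick_a","jar_gold","sand_block","whetstone"):
        for r in manip.regions_of(p,q)[:4]:
            m=r["mask"]; 
            if m.sum()<20: continue
            v,u=np.nonzero(m); print(q,round(r["score"],2),"px",int(u.mean()),int(v.mean()),top(p,m))
E
```

```text
-18.700000000000003 [[-9.62213922e-01  2.72292964e-01 -9.53542594e-04]
 [ 2.72294445e-01  9.62211477e-01 -2.19302119e-03]
 [ 3.20365388e-04 -2.36979987e-03 -9.99997141e-01]]
scene [[0.48, -0.36, 0.8, -693.89], [-0.88, -0.2, 0.44, -593.0], [0.0, -0.91, -0.41, 699.42], [0.0, 0.0, 0.0, 1.0]]
hearth 0.59 px 250 187 {'z': np.float64(258.9), 'c': array([531., 187.]), 'size': array([94.6, 77.1]), 'ang': 11.3, 'n': 174}
back_plate 0.6 px 252 171 {'z': np.float64(259.2), 'c': array([531., 187.]), 'size': array([94.6, 77.1]), 'ang': 11.3, 'n': 191}
half_brick 0.68 px 164 215 {'z': np.float64(34.8), 'c': array([363.1, 473.6]), 'size': array([56.8, 46.7]), 'ang': 34.6, 'n': 70}
half_brick 0.49 px 250 197 {'z': np.float64(106.4), 'c': array([532.1, 188.6]), 'size': array([55.5, 50.4]), 'ang': 11.5, 'n': 73}
brick_a 0.66 px 400 263 {'z': np.float64(36.9), 'c': array([ 450. , -408.7]), 'size': array([ 51.5, 102. ]), 'ang': 60.6, 'n': 287}
brick_a 0.48 px 279 222 {'z': np.float64(51.3), 'c': array([490.3,  35.6]), 'size': array([ 44.4, 105.7]), 'ang': 76.2, 'n': 105}
whetstone 0.72 px 383 280 {'z': 
[... 1086 characters left out ...]
e': array([47.6, 99.2]), 'ang': 83.9, 'n': 389}
brick_a 0.63 px 432 266 {'z': np.float64(39.2), 'c': array([ 453.7, -413.4]), 'size': array([ 47.5, 100.1]), 'ang': 60.9, 'n': 444}
brick_a 0.29 px 246 169 {'z': np.float64(259.6), 'c': array([533.5, 184.8]), 'size': array([92. , 77.1]), 'ang': 13.4, 'n': 859}
jar_gold 0.63 px 314 242 {'z': np.float64(45.5), 'c': array([400.8, -72.8]), 'size': array([38.9, 37. ]), 'ang': 81.8, 'n': 129}
sand_block 0.77 px 197 213 {'z': np.float64(37.6), 'c': array([364.1, 283.9]), 'size': array([45.6, 78.8]), 'ang': 5.4, 'n': 310}
whetstone 0.63 px 415 299 {'z': np.float64(29.0), 'c': array([ 344.4, -390.9]), 'size': array([ 40.8, 119.7]), 'ang': 5.6, 'n': 479}
```

View pics/top.png

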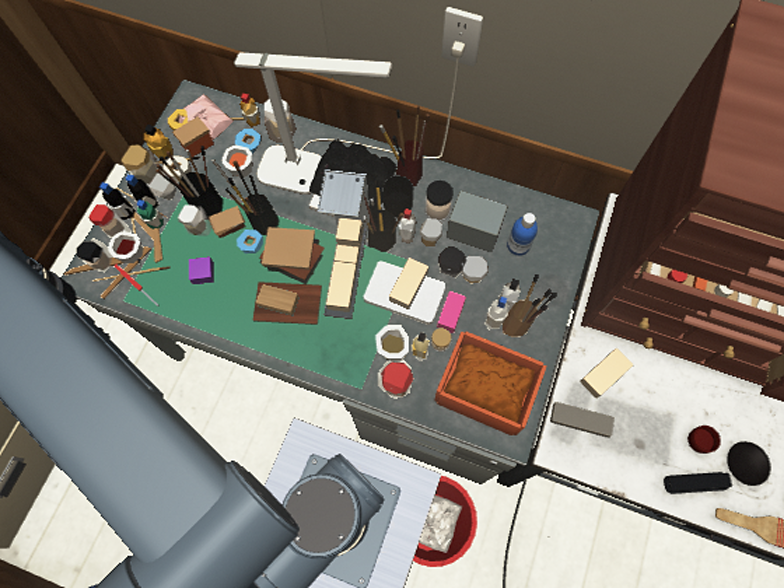

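View pics/scene.png

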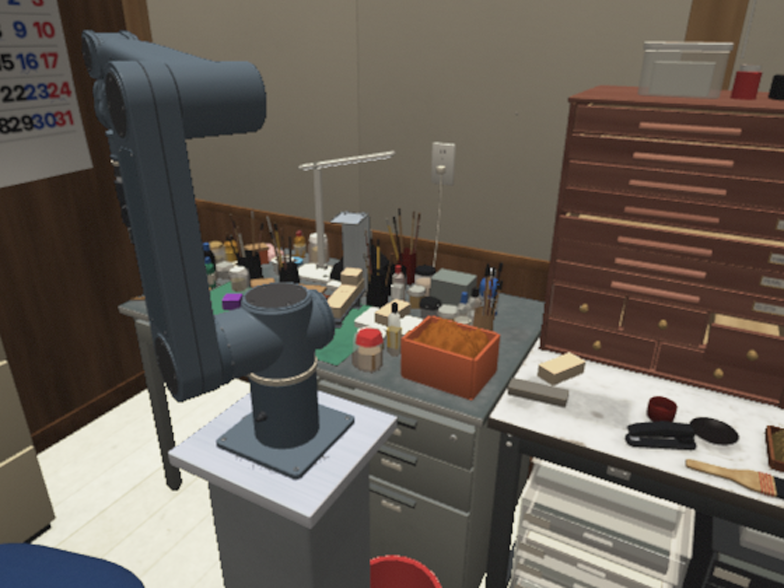

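Run:
```python
from h import *
p=manip.get_image("top"); w=cloud(p)
# hearth: bottom course top at ~72(+foot)
for zr in((64,82),(98,114),(254,266),(32,48)):
    m=(w[...,2]>zr[0])&(w[...,2]<zr[1])&(w[...,0]>300)&(w[...,0]<640)&(w[...,1]>80)&(w[...,1]<240)
    s=w[m]; 
    if len(s)>10: r=cv2.minAreaRect(s[:,:2].astype(np.float32)); print(zr,np.round(np.median(s[:,2]),1),r,cv2.boxPoints(r).round(0).tolist(),len(s))
    if zr[0]==64:
        c,v=np.linalg.eigh(np.cov(s[:,:2].T)); print("axis",np.degrees(np.arctan2(v[1,1],v[0,1])))
```

```text
(64, 82) 74.7 ((499.0924072265625, 129.48483276367188), (219.76669311523438, 152.51565551757812), 17.318876266479492) [[371.0, 170.0], [417.0, 24.0], [627.0, 89.0], [581.0, 235.0]] 899
axis 176.07861923771492
(98, 114) 106.3 ((570.2681884765625, 146.31381225585938), (63.95536804199219, 163.6446533203125), 42.75779342651367) [[491.0, 185.0], [602.0, 65.0], [649.0, 108.0], [538.0, 228.0]] 343
(254, 266) 259.3 ((533.6922607421875, 184.6571502685547), (91.6065902709961, 76.7000503540039), 13.20130729675293) [[480.0, 212.0], [498.0, 137.0], [587.0, 158.0], [570.0, 232.0]] 902
(32, 48) 42.6 ((502.0321960449219, 170.09266662597656), (145.50559997558594, 274.3880310058594), 80.69305419921875) [[355.0, 120.0], [626.0, 76.0], [649.0, 220.0], [378.0, 264.0]] 362
```

Run:
```python
from h import *
p=manip.get_image("top"); w=cloud(p); col=p["color"].astype(int)
cream=(col[...,0]>150)&(col[...,0]-col[...,2]>35)&(col[...,1]-col[...,2]>20)
for zr in((66,82),(98,114)):
    m=cream&(w[...,2]>zr[0])&(w[...,2]<zr[1])&(w[...,0]>300)&(w[...,0]<640)&(w[...,1]>80)&(w[...,1]<240)
    n,l,st,_=cv2.connectedComponentsWithStats(m.astype(np.uint8)); k=1+st[1:,4].argmax(); s=w[l==k]
    r=cv2.minAreaRect(s[:,:2].astype(np.float32)); print(zr,np.median(s[:,2]).round(1),r,cv2.boxPoints(r).round(0).tolist(),len(s))
    a=np.radians(13);R=np.array([[np.cos(a),np.sin(a)],[-np.sin(a),np.cos(a)]]);q=s[:,:2]@R.T
    xs=np.arange(q[:,0].min()+6,q[:,0].max()-6,8); mid=[( lambda y:(y.min()+y.max())/2)(q[abs(q[:,0]-x)<4,1]) for x in xs]
    print("residual slope deg",np.degrees(np.polyfit(xs,mid,1)[0]),np.round(mid,1))
m=(w[...,2]>55)&(w[...,0]>380)&(w[...,0]<600)&(w[...,1]>-60)&(w[...,1]<100)
b=w[m]; print("near brick_a tall:")
H={}
for q in b:
    k=(int(q[0]//15)*15,int(q[1]//15)*15); H[k]=max(H.get(k,0),int(q[2]))
print({k:v for k,v in H.items() if abs(k[0]-492)<75 and abs(k[1]-33)<70})
save(p,"crop1.png",(215,110,345,275),3.5)
```

```text
(66, 82) 75.0 ((447.732421875, 164.26693725585938), (137.78485107421875, 47.89223098754883), 13.36298656463623) [[375.0, 172.0], [386.0, 125.0], [520.0, 157.0], [509.0, 203.0]] 686
residual slope deg 0.1286327057176985 [59.2 59.8 60.  58.6 59.7 59.5 59.2 59.4 59.4 60.2 58.6 60.  58.4 59.4
 61.2 59.2]
(98, 114) 107.1 ((537.6452026367188, 184.45486450195312), (50.554500579833984, 47.51609802246094), 12.479527473449707) [[508.0, 202.0], [518.0, 156.0], [567.0, 167.0], [557.0, 213.0]] 243
residual slope deg -0.9673905368263495 [59.3 58.9 58.9 59.7 58.2]
near brick_a tall:
{(555, -30): 58, (555, -15): 55, (525, 45): 56, (525, 30): 56, (540, -30): 59, (525, 15): 56, (510, 30): 56, (525, 0): 56, (495, 45): 56, (495, 30): 58, (495, 15): 61, (510, 15): 56, (495, 0): 57, (510, 0): 55, (480, 45): 58, (480, 30): 57, (480, 15): 56, (465, 45): 56, (480, 0): 58, (465, 30): 56, (465, 15): 57, (465, 0): 56, (450, 30): 57, (450, 45): 56, (450, 15): 57, (435, 45): 55, (435, 30): 55, (435, 15): 55}
```

View pics/crop1.png

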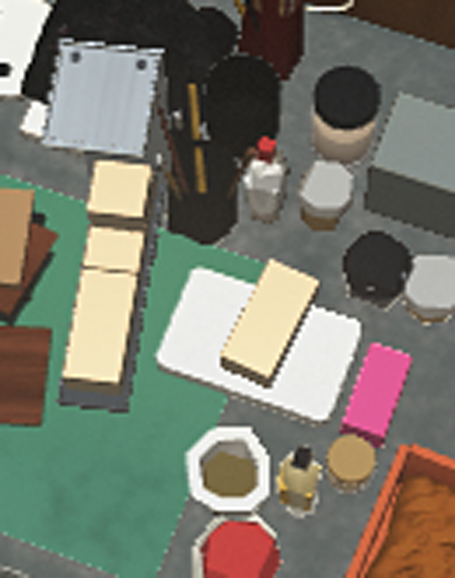

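```bash
cat >> h.py <<'E'
def go(x,y,z,yd,quiet=False):
    "shift in current tool axes (m) and turn (deg) to bring TCP to x,y,z (mm) with tool y at yd deg"
    o=manip.observe(); R=np.array(o["tcp_rot"]); d=R.T@(np.array([x,y,z])-np.array(o["tool_pos"]))/1000
    c=np.degrees(np.arctan2(R[1,1],R[0,1])); t=-(yd-c); t=(t+90)%180-90
    print("shift",d.round(4),"turn",round(t,2),"| yd now",round(c,2),"tcp",np.round(o["tool_pos"],1),"t",o["t"],"F",np.round(o["wrist_force"],1),"w",round(o["width"],1),"tilt",np.round(R[:2,2],4),"j6",np.round(o["joint_positions"][5],1))
A=13.3; O=np.array([575.1,194.5])
def wall(x,y=0):
    a=np.radians(A); return O+np.array([x*np.cos(a)-y*np.sin(a),x*np.sin(a)+y*np.cos(a)])
E
python3 -m jog '[[-0.0276,-0.0247,0,0],[-0.0552,-0.0494,0,0],[-0.0828,-0.0741,0,0],[-0.1104,-0.0988,0,0],[-0.138,-0.1235,0,0]]' 0.0854
python3 -m jog '[[-0.0276,-0.0247,0,0],[-0.0552,-0.0494,0,0],[-0.0828,-0.0741,0,0],[-0.1104,-0.0988,0,0],[-0.138,-0.1235,0,0]]'
python3 -m jog '[[-0.0276,-0.0247,0,-2],[-0.0552,-0.0494,0,-4],[-0.0828,-0.0741,0,-6],[-0.1104,-0.0988,0,-8],[-0.138,-0.1235,0,-9.8]]'
python3 -m jog '[[0,0,0,0],[0,0,0,0],[0,0,0,0],[0,0,0,0],[0,0,0,0]]'
python3 - <<'E'
from h import *
p=manip.get_image("wrist"); save(p,"w1.png")
o=manip.observe(); C=np.array(p["cam_to_world"]); R=np.array(o["tcp_rot"])
print("cam in tool",(R.T@(C[:3,3]-o["tool_pos"])).round(1),(R.T@C[:3,2]).round(2))
for q in("brick_a","half_brick"):
    for r in manip.regions_of(p,q)[:3]:
        if r["mask"].sum()>50: print(q,round(r["score"],2),np.argwhere(r["mask"]).mean(0).round(),top(p,r["mask"]))
go(457.6,36.4,100,84)
E
```

```text
t: 1.32
tool_pos: [242.6, 347.4, 231.4]
tcp_rot: [[-0.962, 0.271, 0.001], [0.271, 0.962, 0.0], [-0.0, 0.001, -1.0]]
wrist_force: [-0.6, 0.2, 0.2]
width: 85.2
grasp_force: 0.0
t: 1.73
tool_pos: [341.9, 190.7, 231.6]
tcp_rot: [[-0.962, 0.272, 0.001], [0.272, 0.962, 0.0], [-0.001, 0.001, -1.0]]
wrist_force: [0.2, 0.3, 0.1]
width: 85.3
grasp_force: 0.0
t: 2.15
tool_pos: [441.2, 34.1, 231.6]
tcp_rot: [[-0.995, 0.103, 0.001], [0.103, 0.995, 0.0], [-0.001, 0.0, -1.0]]
wrist_force: [1.0, 0.8, 0.5]
width: 85.4
grasp_force: 0.0
t: 2.57
tool_pos: [440.0, 37.1, 231.6]
tcp_rot: [[-0.995, 0.103, 0.0], [0.103, 0.995, 0.0], [-0.0, 0.0, -1.0]]
wrist_force: [0.4, -0.9, -0.9]
width: 85.1
grasp_force: 0.0
cam in tool [  74.5   -0.2 -142.1] [-0.29 -0.    0.96]
brick_a 0.88 [230. 280.] {'z': np.float64(51.7), 'c': array([491.8,  35. ]), 'size': array([47.9, 99.3]), 'ang': 84.2, 'n': 3113}
half_brick 0.6 [ 98. 492.] {'z': np.float64(37.1), 'c': array([363.9, 286.3]), 'size': array([45. , 81.1]), 'ang': 5.0, 'n': 3242}
half_brick 0.57 [271. 426.] {'z': np.float64(106.8), 'c': array([535.9, 185.9]), 'size': array([50.5, 48. ]), 'ang': 12.2, 'n': 1928}
shift [-0.0174  0.0013  0.1315] turn 0.1 | yd now 84.1 tcp [440.1  36.8 231.5] t 2.7167 F [-0.4 -0.5 -0.6] w 85.2 tilt [0.0005 0.    ] j6 2.0
```

View pics/w1.png

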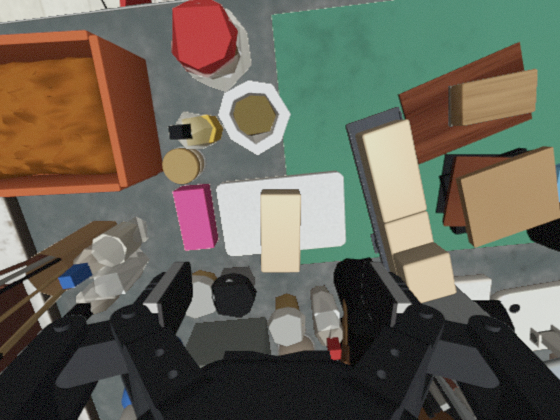

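```bash
python3 -m jog '[[-0.0156,0.0036,0.02,0],[-0.0156,0.0036,0.055,0],[-0.0156,0.0036,0.09,0],[-0.0156,0.0036,0.125,0],[-0.0156,0.0036,0.16,0]]' 0.0854
python3 -m jog '[[0,0,0.02,0],[0,0,0.035,0],[0,0,0.0445,0],[0,0,0.0465,0],[0,0,0.0465,0]]'
python3 -m jog '[[0,0,0,0],[0,0,0,0],[0,0,0,0],[0,0,0,0],[0,0,0,0]]' 0.03
python3 -m jog '[[0,0,0,0],[0,0,0,0],[0,0,0,0],[0,0,0,0],[0,0,0,0]]'
```

```text
t: 3.13
tool_pos: [456.3, 38.5, 70.2]
tcp_rot: [[-0.995, 0.103, 0.001], [0.103, 0.995, -0.0], [-0.001, 0.0, -1.0]]
wrist_force: [0.9, 0.9, 0.1]
width: 85.4
grasp_force: 0.0
t: 3.55
tool_pos: [456.0, 38.2, 24.7]
tcp_rot: [[-0.995, 0.104, -0.001], [0.104, 0.995, 0.0], [0.001, -0.0, -1.0]]
wrist_force: [0.5, 1.2, -0.1]
width: 85.4
grasp_force: 0.0
t: 3.97
tool_pos: [458.0, 37.9, 26.6]
tcp_rot: [[-0.995, 0.105, 0.004], [0.105, 0.995, 0.0], [-0.004, 0.001, -1.0]]
wrist_force: [0.4, 0.2, 5.3]
width: 47.1
grasp_force: 63.8
t: 4.38
tool_pos: [458.0, 37.9, 26.7]
tcp_rot: [[-0.995, 0.105, 0.004], [0.105, 0.995, 0.0], [-0.004, 0.001, -1.0]]
wrist_force: [-1.2, 0.2, 5.9]
width: 47.1
grasp_force: 63.8
```

```bash
python3 -m jog '[[0,0,-0.01,0],[0,0,-0.035,0],[0,0,-0.07,0],[0,0,-0.105,0],[0,0,-0.14,0]]'
python3 -m jog '[[0.016,0.025,0,-4],[0.032,0.05,0,-9],[0.048,0.075,0,-14],[0.062,0.096,0,-19.3],[0.07,0.108,0,-19.3]]'
python3 -m jog '[[0,0,0,0],[0,0,0,0],[0,0,0,0],[0,0,0,0],[0,0,0,0]]'
python3 - <<'E'
from h import *
go(*wall(-169),170,90+A)
p=manip.get_image("wrist"); save(p,"w2.png"); w=cloud(p)
for q in("brick_a","half_brick","back_plate"):
    for r in manip.regions_of(p,q)[:4]:
        if r["mask"].sum()>50: print(q,round(r["score"],2),np.argwhere(r["mask"]).mean(0).round(),top(p,r["mask"]))
E
```

```text
t: 4.8
tool_pos: [454.8, 37.8, 165.4]
tcp_rot: [[-0.994, 0.105, -0.003], [0.105, 0.994, -0.0], [0.003, -0.0, -1.0]]
wrist_force: [1.2, -0.1, -1.8]
width: 46.4
grasp_force: 63.0
t: 5.22
tool_pos: [395.8, 154.2, 164.5]
tcp_rot: [[-0.972, -0.235, -0.002], [-0.235, 0.972, 0.001], [0.002, 0.001, -1.0]]
wrist_force: [-0.2, 1.1, -0.8]
width: 47.2
grasp_force: 63.0
t: 5.63
tool_pos: [398.3, 151.8, 164.7]
tcp_rot: [[-0.974, -0.228, -0.0], [-0.228, 0.974, -0.0], [0.0, -0.0, -1.0]]
wrist_force: [-0.3, -0.3, -2.9]
width: 47.0
grasp_force: 63.1
shift [-0.0129  0.0009 -0.0053] turn -0.09 | yd now 103.21 tcp [398.3 151.8 164.7] t 5.6333 F [-0.3 -0.3 -2.9] w 47.0 tilt [-0.0003 -0.0004] j6 -1.4
brick_a 0.59 [295. 277.] {'z': np.float64(189.6), 'c': array([408.4, 154.2]), 'size': array([51.6, 47.9]), 'ang': 14.2, 'n': 9164}
brick_a 0.18 [205. 280.] {'z': np.float64(74.9), 'c': array([398.4, 154.9]), 'size': array([38.7, 48.1]), 'ang': 13.1, 'n': 2497}
half_brick 0.92 [241. 551.] {'z': np.float64(23.5), 'c': array([379.9, 451.4]), 'size': array([49.9,  7.2]), 'ang': 23.1, 'n': 280}
half_brick 0.71 [205. 280.] {'z': np.float64(74.9), 'c': array([398.4, 154.9]), 'size': array([38.7, 48.1]), 'ang': 13.1, 'n': 2498}
```

View pics/w2.png

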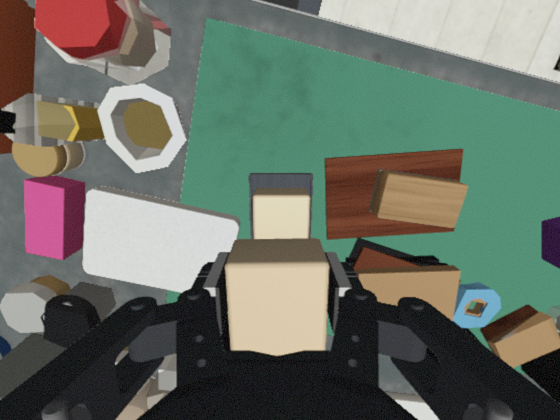

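```bash
python3 -m jog '[[-0.01,0.0025,0,0],[-0.021,0.0025,0.015,0],[-0.021,0.0025,0.04,0],[-0.021,0.0025,0.06,0],[-0.021,0.0025,0.072,0]]'
python3 -m jog '[[0,0,0.004,0],[0,0,0.006,0],[0,0,0.006,0],[0,0,0.006,0],[0,0,0.006,0]]'
python3 - <<'E'
from h import *
go(*wall(-160),87,90+A)
p=manip.get_image("wrist"); w=cloud(p)
for q in("brick_a","half_brick"):
    for r in manip.regions_of(p,q)[:3]:
        if r["mask"].sum()>50: print(q,round(r["score"],2),np.argwhere(r["mask"]).mean(0).round(),top(p,r["mask"]))
E
```

```text
t: 6.25
tool_pos: [416.6, 159.4, 90.3]
tcp_rot: [[-0.973, -0.23, -0.004], [-0.23, 0.973, -0.001], [0.004, -0.0, -1.0]]
wrist_force: [0.5, -0.1, -2.9]
width: 47.0
grasp_force: 63.0
t: 6.67
tool_pos: [419.0, 160.1, 88.3]
tcp_rot: [[-0.973, -0.23, 0.003], [-0.23, 0.973, 0.001], [-0.003, -0.0, -1.0]]
wrist_force: [-0.6, 0.1, -2.0]
width: 46.8
grasp_force: 63.0
shift [ 0.0002 -0.0024  0.0013] turn -0.01 | yd now 103.29 tcp [419.  160.1  88.3] t 6.6667 F [-0.6  0.1 -2. ] w 46.8 tilt [0.0028 0.0006] j6 -1.0
brick_a 0.76 [295. 277.] {'z': np.float64(113.4), 'c': array([428.9, 162.7]), 'size': array([51.7, 47.6]), 'ang': 13.8, 'n': 9030}
```

```bash
python3 -m jog '[[0,0,0.001,0],[0,0,0.002,0],[0,0,0.002,0],[0,0,0.002,0],[0,0,0.002,0]]'
python3 -m jog '[[0,0,0.001,0],[0,0,0.002,0],[0,0,0.002,0],[0,0,0.002,0],[0,0,0.002,0]]'
python3 -m jog '[[0,0,0.001,0],[0,0,0.001,0],[0,0,0.001,0],[0,0,0.001,0],[0,0,0.001,0]]'
```

```text
t: 7.23
tool_pos: [417.8, 159.8, 84.7]
tcp_rot: [[-0.973, -0.23, -0.0], [-0.23, 0.973, -0.0], [0.0, 0.0, -1.0]]
wrist_force: [0.8, 0.6, -2.2]
width: 46.5
grasp_force: 63.0
t: 7.65
tool_pos: [417.8, 159.9, 82.8]
tcp_rot: [[-0.973, -0.23, -0.0], [-0.23, 0.973, -0.0], [0.0, 0.0, -1.0]]
wrist_force: [1.2, 0.4, -2.3]
width: 46.9
grasp_force: 63.0
t: 8.07
tool_pos: [418.0, 159.9, 82.0]
tcp_rot: [[-0.973, -0.23, 0.0], [-0.23, 0.973, 0.0], [-0.0, -0.0, -1.0]]
wrist_force: [0.2, 1.0, -1.9]
width: 46.8
grasp_force: 63.2
```

```bash
for i in 1; do python3 -m jog '[[0,0,0.0005,0],[0,0,0.001,0],[0,0,0.001,0],[0,0,0.001,0],[0,0,0.001,0]]'; done
python3 -m jog '[[0,0,0.0005,0],[0,0,0.001,0],[0,0,0.001,0],[0,0,0.001,0],[0,0,0.001,0]]'
```

```text
t: 8.48
tool_pos: [418.0, 159.9, 81.8]
tcp_rot: [[-0.973, -0.23, 0.001], [-0.23, 0.973, 0.0], [-0.001, -0.0, -1.0]]
wrist_force: [-3.0, -0.9, 5.6]
width: 47.5
grasp_force: 63.9
t: 8.9
tool_pos: [418.1, 159.9, 81.8]
tcp_rot: [[-0.973, -0.23, 0.001], [-0.23, 0.973, 0.0], [-0.001, -0.0, -1.0]]
wrist_force: [-4.9, -1.0, 9.9]
width: 47.2
grasp_force: 64.6
```

```bash
python3 -m jog '[[0,0,-0.0008,0],[-0.002,0,-0.0008,0],[-0.004,0,-0.0008,0],[-0.006,0,-0.0008,0],[-0.008,0,-0.0008,0]]'
python3 -m jog '[[-0.002,0,0,0],[-0.004,0,0,0],[-0.006,0,0,0],[-0.008,0,0,0],[-0.009,0,0,0]]'
python3 -m jog '[[-0.001,0,0,0],[-0.002,0,0,0],[-0.003,0,0,0],[-0.004,0,0,0],[-0.004,0,0,0]]'
```

```text
t: 9.32
tool_pos: [424.7, 161.7, 81.8]
tcp_rot: [[-0.973, -0.23, -0.002], [-0.23, 0.973, 0.0], [0.002, 0.0, -1.0]]
wrist_force: [-7.1, -1.8, 9.1]
width: 46.8
grasp_force: 64.4
t: 9.73
tool_pos: [433.3, 163.8, 81.9]
tcp_rot: [[-0.973, -0.23, -0.002], [-0.23, 0.973, -0.0], [0.002, 0.0, -1.0]]
wrist_force: [-7.6, -2.6, 10.6]
width: 47.2
grasp_force: 64.4
t: 10.15
tool_pos: [437.2, 164.7, 81.8]
tcp_rot: [[-0.973, -0.23, -0.002], [-0.23, 0.973, 0.0], [0.002, 0.0, -1.0]]
wrist_force: [-6.7, -1.7, 10.0]
width: 47.0
grasp_force: 64.3
```

```bash
python3 -m jog '[[-0.001,0,0,0],[-0.002,0,0,0],[-0.003,0,0,0],[-0.003,0,0,0],[-0.003,0,0,0]]'
python3 -m jog '[[-0.0005,0,0,0],[-0.001,0,0,0],[-0.0015,0,0,0],[-0.002,0,0,0],[-0.002,0,0,0]]'
```

```text
t: 10.57
tool_pos: [440.1, 165.4, 81.8]
tcp_rot: [[-0.973, -0.23, -0.002], [-0.23, 0.973, 0.0], [0.002, 0.0, -1.0]]
wrist_force: [-6.5, -1.1, 9.0]
width: 47.1
grasp_force: 64.3
t: 10.98
tool_pos: [441.9, 165.8, 81.8]
tcp_rot: [[-0.973, -0.23, -0.002], [-0.23, 0.973, -0.0], [0.002, 0.0, -1.0]]
wrist_force: [-7.1, -0.9, 10.5]
width: 47.0
grasp_force: 64.4
```

```bash
python3 -m jog '[[-0.0005,0,0,0],[-0.001,0,0,0],[-0.0015,0,0,0],[-0.0015,0,0,0],[-0.0015,0,0,0]]'
python3 -m jog '[[-0.0005,0,0,0],[-0.001,0,0,0],[-0.001,0,0,0],[-0.001,0,0,0],[-0.001,0,0,0]]'
```

```text
t: 11.4
tool_pos: [442.0, 165.8, 81.8]
tcp_rot: [[-0.973, -0.23, -0.005], [-0.23, 0.973, -0.001], [0.005, 0.0, -1.0]]
wrist_force: [-11.3, -3.8, 12.1]
width: 47.3
grasp_force: 64.7
t: 11.82
tool_pos: [442.0, 165.8, 81.8]
tcp_rot: [[-0.973, -0.231, -0.007], [-0.231, 0.973, -0.001], [0.007, 0.0, -1.0]]
wrist_force: [-12.9, -4.1, 14.5]
width: 47.0
grasp_force: 65.0
```

```bash
python3 -m jog '[[-0.0005,0,-0.0005,0],[-0.001,0,-0.0005,0],[-0.001,0,-0.0005,0],[-0.001,0,-0.0005,0],[-0.001,0,-0.0005,0]]'
python3 -m jog '[[0,0,0,0],[0,0,0,0],[0.001,0,-0.001,0],[0.001,0,-0.0015,0],[0.001,0,-0.0015,0]]' 0.068
python3 - <<'E'
from h import *
go(*wall(-134.5,2),82,90+A)
p=manip.get_image("wrist"); w=cloud(p); save(p,"w3.png")
for q in("brick_a","half_brick"):
    for r in manip.regions_of(p,q)[:3]:
        if r["mask"].sum()>50: print(q,round(r["score"],2),np.argwhere(r["mask"]).mean(0).round(),top(p,r["mask"]))
E
```

```text
t: 12.23
tool_pos: [441.9, 165.8, 81.8]
tcp_rot: [[-0.973, -0.23, -0.009], [-0.23, 0.973, -0.002], [0.009, 0.0, -1.0]]
wrist_force: [-15.0, -4.5, 14.1]
width: 47.4
grasp_force: 64.9
t: 12.65
tool_pos: [445.9, 166.4, 82.6]
tcp_rot: [[-0.973, -0.23, 0.001], [-0.23, 0.973, 0.0], [-0.001, -0.0, -1.0]]
wrist_force: [-0.0, -0.7, 0.2]
width: 67.8
grasp_force: 0.0
shift [ 0.0024 -0.0004  0.0006] turn -0.01 | yd now 103.29 tcp [445.9 166.4  82.6] t 12.65 F [-0.  -0.7  0.2] w 67.8 tilt [0.0005 0.0001] j6 -0.9
brick_a 0.71 [291. 278.] {'z': np.float64(106.9), 'c': array([454.5, 168.8]), 'size': array([56.5, 48.1]), 'ang': 14.2, 'n': 10094}
```

View pics/w3.png

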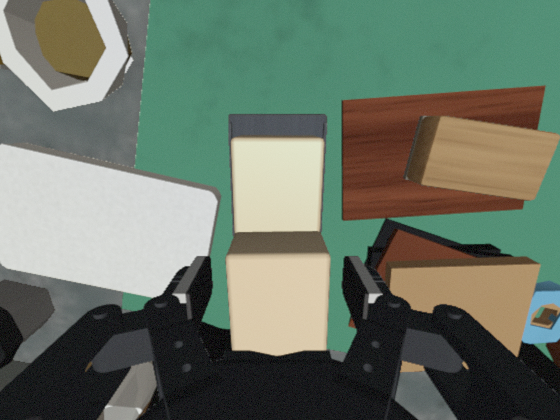

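```bash
python3 -m jog '[[0.008,0,0,0],[0.02,0,-0.01,0],[0.04,0,-0.04,0],[0.04,0,-0.075,0],[0.04,0,-0.11,0]]' 0.08
python3 -m jog '[[0,0,-0.03,0],[0,0,-0.04,0],[0,0,-0.04,0],[0,0,-0.04,0],[0,0,-0.04,0]]'
python3 - <<'E'
from h import *
go(400,-370,232,60.9)
p=manip.get_image("top"); w=cloud(p)
for r in manip.regions_of(p,"half_brick")[:3]+manip.regions_of(p,"brick_a")[:4]:
    print(round(r["score"],2),np.argwhere(r["mask"]).mean(0).round(),top(p,r["mask"]))
m=(w[...,2]>130)&(w[...,0]>300)&(w[...,0]<620)&(w[...,1]<100)&(w[...,1]>-520)
H={}
for q in w[m]:
    k=(int(q[0]//40)*40,int(q[1]//40)*40); H[k]=max(H.get(k,0),int(q[2]))
print(H)
E
```

```text
t: 13.22
tool_pos: [403.9, 156.7, 192.4]
tcp_rot: [[-0.973, -0.23, -0.004], [-0.23, 0.973, -0.001], [0.004, 0.0, -1.0]]
wrist_force: [1.4, 0.3, -0.4]
width: 79.9
grasp_force: 0.0
t: 13.63
tool_pos: [405.7, 157.0, 230.7]
tcp_rot: [[-0.973, -0.23, -0.003], [-0.23, 0.973, -0.001], [0.003, 0.0, -1.0]]
wrist_force: [0.2, 0.6, -0.8]
width: 79.9
grasp_force: 0.0
shift [ 0.1267 -0.5115 -0.001 ] turn 42.4 | yd now 103.3 tcp [405.7 157.  230.7] t 13.6333 F [ 0.2  0.6 -0.8] w 79.9 tilt [-0.0032 -0.0007] j6 -1.0
0.64 [160. 252.] {'z': np.float64(107.7), 'c': array([548.1, 179.9]), 'size': array([46.2, 32.5]), 'ang': 22.0, 'n': 103}
0.49 [192. 141.] {'z': np.float64(34.8), 'c': array([368.1, 470. ]), 'size': array([48.8, 38. ]), 'ang': 28.4, 'n': 140}
0.94 [266. 433.] {'z': np.float64(39.0), 'c': array([ 453.1, -412.9]), 'size': array([ 47.8, 100.9]), 'ang': 60.9, 'n': 477}
0.72 [192. 243.] {'z': np.float64(108.0), 'c': array([452.4, 164.9]), 'size': array([51.9, 48.2]), 'ang': 9.4, 'n': 182}
0.26 [173. 249.] {'z': np.float64(259.4), 'c': array([536.2, 172.9]), 'size': array([90.4, 52.6]), 'ang': 13.4, 'n': 460}
{(600, -360): 591, (600, -400): 591, (560, -360): 591, (600, -440): 592, (560, -400): 592, (320, 80): 682, (560, -440): 593, (520, -360): 591, (520, -400): 592, (280, 80): 684, (520, -440): 592, (520, -480): 584, (560, 80): 167, (560, 40): 163, (560, -480): 476, (400, 80): 349, (560, -520): 476, (520, -520): 517, (480, -480): 490, (480, -520): 489, (520, -240): 203, (480, -360): 351, (480, -400): 356, (520, -200): 142, (480, -440): 353, (480, -240): 228, (520, -280): 173, (480, -280): 231, (480, -160): 138, (480, -200): 141, (440, -240): 232, (440, -160): 134, (440, -200): 140, (440, -280): 225, (360, -40): 137, (360, -80): 133, (320, -40): 133, (320, -80): 134}
```

```bash
python3 -m jog '[[0.0146,-0.0332,-0.002,0],[0.0292,-0.0664,-0.004,0],[0.0438,-0.0996,-0.006,0],[0.0584,-0.1328,-0.008,0],[0.073,-0.166,-0.01,0]]'
python3 -m jog '[[0.0146,-0.0332,0,0],[0.0292,-0.0664,0,0],[0.0438,-0.0996,0,0],[0.0584,-0.1328,0,0],[0.073,-0.166,0,0]]'
python3 -m jog '[[-0.0038,-0.0358,0,7],[-0.0076,-0.0716,0,14],[-0.0114,-0.1074,0,21],[-0.0152,-0.1432,0,28],[-0.019,-0.179,0,35]]'
python3 -m jog '[[0,0,0,5],[0,0,0,7.4],[0,0,0,7.4],[0,0,0,7.4],[0,0,0,7.4]]'
python3 - <<'E'
from h import *
p=manip.get_image("wrist"); save(p,"w4.png")
for q in("brick_a","whetstone"):
    for r in manip.regions_of(p,q)[:2]:
        if r["mask"].sum()>50: print(q,round(r["score"],2),np.argwhere(r["mask"]).mean(0).round(),top(p,r["mask"]))
go(423.1,-396.4,100,60.9)
E
```

```text
t: 14.2
tool_pos: [372.7, -22.2, 241.4]
tcp_rot: [[-0.973, -0.231, -0.002], [-0.231, 0.973, 0.0], [0.002, 0.001, -1.0]]
wrist_force: [0.2, -0.1, 0.1]
width: 80.1
grasp_force: 0.0
t: 14.62
tool_pos: [339.8, -200.8, 241.4]
tcp_rot: [[-0.973, -0.23, -0.001], [-0.23, 0.973, 0.001], [0.001, 0.002, -1.0]]
wrist_force: [0.5, -0.8, 0.0]
width: 79.5
grasp_force: 0.0
t: 15.03
tool_pos: [400.4, -370.6, 240.9]
tcp_rot: [[-0.927, 0.376, -0.002], [0.376, 0.927, 0.002], [0.002, 0.001, -1.0]]
wrist_force: [0.2, 0.1, 0.2]
width: 79.9
grasp_force: 0.0
t: 15.45
tool_pos: [400.4, -368.8, 242.1]
tcp_rot: [[-0.874, 0.485, -0.001], [0.485, 0.874, 0.001], [0.001, 0.0, -1.0]]
wrist_force: [-0.3, 0.1, 0.5]
width: 79.9
grasp_force: 0.0
brick_a 0.65 [233. 268.] {'z': np.float64(37.5), 'c': array([ 452.6, -411.8]), 'size': array([47.7, 99.3]), 'ang': 60.7, 'n': 2623}
whetstone 0.83 [152. 241.] {'z': np.float64(27.5), 'c': array([ 344.1, -389.5]), 'size': array([ 40. , 119.4]), 'ang': 5.3, 'n': 3212}
whetstone 0.26 [234. 268.] {'z': np.float64(37.5), 'c': array([ 452.6, -412.1]), 'size': array([47.5, 99.5]), 'ang': 60.7, 'n': 2635}
shift [-0.033  -0.0131  0.1429] turn 0.05 | yd now 60.95 tcp [ 400.6 -368.9  242.9] t 15.6 F [ 0.3 -0.1  0.3] w 79.8 tilt [ 0.0004 -0.0004] j6 -20.6
```

View pics/w4.png

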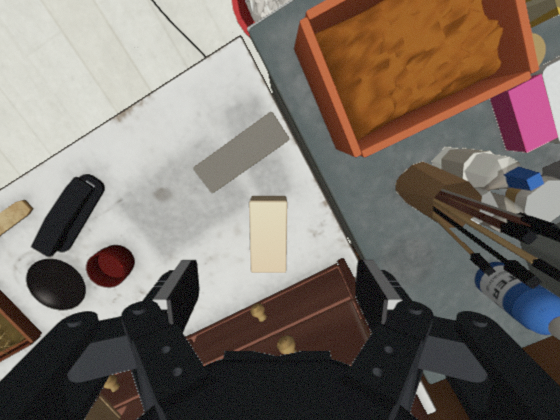

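```bash
python3 -m jog '[[-0.0156,-0.006,0.02,0],[-0.0313,-0.0122,0.055,0],[-0.0313,-0.0122,0.09,0],[-0.0313,-0.0122,0.125,0],[-0.0313,-0.0122,0.16,0]]' 0.08
python3 -m jog '[[0,0,0.03,0],[0,0,0.05,0],[0,0,0.062,0],[0,0,0.067,0],[0,0,0.067,0]]'
python3 -m jog '[[0,0,0,0],[0,0,0,0],[0,0,0,0],[0,0,0,0],[0,0,0,0]]' 0.03
```

```text
t: 16.02
tool_pos: [422.3, -395.2, 81.6]
tcp_rot: [[-0.874, 0.486, 0.001], [0.486, 0.874, -0.001], [-0.001, -0.001, -1.0]]
wrist_force: [-0.0, -0.5, 0.1]
width: 79.7
grasp_force: 0.0
t: 16.43
tool_pos: [421.7, -394.6, 15.0]
tcp_rot: [[-0.874, 0.486, -0.001], [0.486, 0.874, 0.001], [0.001, 0.0, -1.0]]
wrist_force: [0.5, -0.3, 0.3]
width: 80.5
grasp_force: 0.0
t: 16.85
tool_pos: [423.5, -396.8, 18.4]
tcp_rot: [[-0.874, 0.486, 0.003], [0.486, 0.874, -0.004], [-0.005, -0.002, -1.0]]
wrist_force: [-0.1, 0.3, 5.8]
width: 46.4
grasp_force: 64.7
```

```bash
python3 -m jog '[[0,0,-0.01,0],[0,0,-0.035,0],[0,0,-0.07,0],[0,0,-0.105,0],[0,0,-0.14,0]]'
python3 -m jog '[[0,0,-0.035,0],[0,0,-0.07,0],[0,0,-0.1,0],[0.03,0.007,-0.1,0],[0.06,0.014,-0.1,0]]'
python3 -m jog '[[0.035,0.0087,0,0],[0.058,0.0335,0,0],[0.081,0.058,0,0],[0.103,0.083,0,0],[0.1244,0.1077,0,0]]'
python3 -m jog '[[0.015,0.026,0,0],[0.03,0.052,0,0],[0.045,0.078,0,0],[0.06,0.105,0,0],[0.073,0.131,0,0]]'
python3 - <<'E'
from h import *
go(375.5,150.1,255,103.3)
E
```

```text
t: 17.27
tool_pos: [421.2, -394.3, 156.4]
tcp_rot: [[-0.874, 0.486, -0.002], [0.486, 0.874, 0.002], [0.002, 0.001, -1.0]]
wrist_force: [0.5, 0.0, -1.4]
width: 46.7
grasp_force: 63.8
t: 17.68
tool_pos: [377.5, -355.4, 258.2]
tcp_rot: [[-0.874, 0.486, 0.003], [0.486, 0.874, -0.004], [-0.004, -0.002, -1.0]]
wrist_force: [-0.9, 1.1, -2.4]
width: 46.7
grasp_force: 63.9
t: 18.1
tool_pos: [318.8, -197.4, 255.5]
tcp_rot: [[-0.873, 0.487, -0.001], [0.487, 0.873, 0.001], [0.001, 0.0, -1.0]]
wrist_force: [0.3, 0.5, -1.1]
width: 46.3
grasp_force: 63.9
t: 18.52
tool_pos: [319.0, -47.6, 255.8]
tcp_rot: [[-0.873, 0.487, -0.0], [0.487, 0.873, 0.0], [0.0, 0.0, -1.0]]
wrist_force: [1.2, 0.8, -1.6]
width: 46.8
grasp_force: 63.9
shift [0.0469 0.2002 0.0008] turn -42.44 | yd now 60.86 tcp [319.  -47.6 255.8] t 18.5167 F [ 1.2  0.8 -1.6] w 46.8 tilt [-0.0001  0.0002] j6 8.7
```

```bash
python3 -m jog '[[0.008,0.034,0,-7],[0.016,0.068,0,-14],[0.024,0.102,0,-21],[0.032,0.136,0,-28],[0.039,0.168,0,-35]]'
python3 - <<'E'
from h import *
go(375.5,150.1,180,103.3)
E
```

```text
t: 18.93
tool_pos: [367.1, 118.5, 255.8]
tcp_rot: [[-0.994, -0.11, 0.0], [-0.11, 0.994, -0.0], [-0.0, -0.0, -1.0]]
wrist_force: [0.7, -0.8, -1.3]
width: 46.6
grasp_force: 63.7
shift [-0.0118  0.0305  0.0758] turn -7.01 | yd now 96.29 tcp [367.1 118.5 255.8] t 18.9333 F [ 0.7 -0.8 -1.3] w 46.6 tilt [ 0.     -0.0001] j6 1.6
```

```bash
python3 -m jog '[[-0.006,0.015,0.01,-4],[-0.0118,0.0305,0.03,-7],[-0.0118,0.0305,0.05,-7],[-0.0118,0.0305,0.068,-7],[-0.0118,0.0305,0.076,-7]]'
python3 -m jog '[[0,0,0,0],[0,0,0,0],[0,0,0,0],[0,0,0,0],[0,0,0,0]]'
python3 - <<'E'
from h import *
go(375.5,150.1,180,103.3)
p=manip.get_image("wrist"); save(p,"w5.png"); w=cloud(p); col=p["color"].astype(int)
cream=(col[...,0]>110)&(col[...,0]-col[...,2]>25)&(col[...,1]-col[...,2]>12)
a=np.radians(13.3); U=np.array([np.cos(a),np.sin(a)]); V=np.array([-U[1],U[0]])
for zr in((68,82),(99,115),(185,215)):
    m=cream&(w[...,2]>zr[0])&(w[...,2]<zr[1]); u=w[...,:2]@U; v=w[...,:2]@V; m&=(abs(v-59)<40)
    n,l,st,_=cv2.connectedComponentsWithStats(m.astype(np.uint8))
    if n<2: continue
    k=l==1+st[1:,4].argmax(); s=w[k]; r=cv2.minAreaRect(s[:,:2].astype(np.float32))
    print(zr,np.median(s[:,2]).round(1),"u",u[k].min().round(1),u[k].max().round(1),"v",np.percentile(v[k],[1,99]).round(1),np.round(r[1],1),round(r[2],1),k.sum())
E
```

```text
t: 19.35
tool_pos: [374.2, 148.1, 176.8]
tcp_rot: [[-0.975, -0.224, -0.005], [-0.224, 0.975, -0.001], [0.005, -0.0, -1.0]]
wrist_force: [-0.1, 0.3, -2.8]
width: 47.0
grasp_force: 63.8
t: 19.77
tool_pos: [377.1, 148.1, 181.0]
tcp_rot: [[-0.975, -0.223, 0.002], [-0.223, 0.975, 0.001], [-0.003, -0.0, -1.0]]
wrist_force: [-0.9, 0.5, -3.1]
width: 46.8
grasp_force: 63.8
shift [0.0011 0.0023 0.001 ] turn -0.43 | yd now 102.87 tcp [377.1 148.1 181. ] t 19.7667 F [-0.9  0.5 -3.1] w 46.8 tilt [0.0025 0.0005] j6 -0.9
(68, 82) 74.8 u 403.8 421.5 v [36.3 82.8] [17.7 47.8] 13.7 986
(185, 215) 200.0 u 384.0 442.9 v [34.4 80.4] [59.  48.6] 13.1 9476
```

View pics/w5.png

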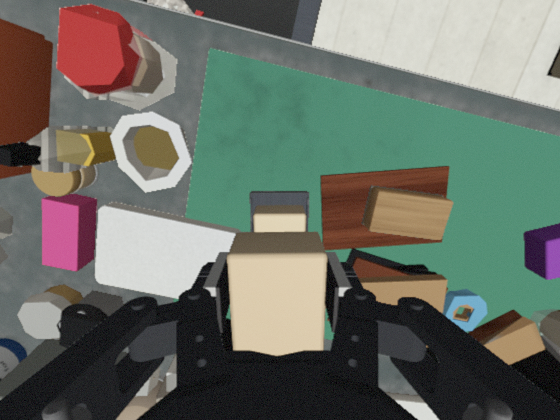

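```bash
python3 -m jog '[[-0.015,0.0027,0,-0.43],[-0.04,0.0027,0,-0.43],[-0.061,0.0027,0.01,-0.43],[-0.061,0.0027,0.03,-0.43],[-0.061,0.0027,0.045,-0.43]]'
python3 -m jog '[[0,0,0.005,0],[0,0,0.008,0],[0,0,0.009,0],[0,0,0.009,0],[0,0,0.009,0]]'
python3 -m jog '[[0,0,0.001,0],[0,0,0.002,0],[0,0,0.002,0],[0,0,0.002,0],[0,0,0.002,0]]'
python3 - <<'E'
from h import *
go(461*.973-59.6*.23,461*.23+59.6*.973,120,103.3)
E
```

```text
t: 20.23
tool_pos: [436.7, 164.5, 134.4]
tcp_rot: [[-0.973, -0.23, 0.001], [-0.23, 0.973, 0.0], [-0.001, -0.0, -1.0]]
wrist_force: [-0.8, -0.6, -2.3]
width: 46.5
grasp_force: 63.9
t: 20.65
tool_pos: [435.8, 164.5, 126.9]
tcp_rot: [[-0.973, -0.231, 0.002], [-0.231, 0.973, 0.001], [-0.002, -0.0, -1.0]]
wrist_force: [-0.0, 1.3, -1.8]
width: 46.3
grasp_force: 63.9
t: 21.07
tool_pos: [435.2, 164.4, 123.7]
tcp_rot: [[-0.973, -0.231, 0.0], [-0.231, 0.973, 0.0], [-0.0, -0.0, -1.0]]
wrist_force: [-0.2, -0.3, -2.1]
width: 46.7
grasp_force: 63.9
shift [ 0.0004 -0.0003  0.0037] turn 0.03 | yd now 103.33 tcp [435.2 164.4 123.7] t 21.0667 F [-0.2 -0.3 -2.1] w 46.7 tilt [0.0002 0.    ] j6 -0.9
```

```bash
python3 -m jog '[[0,0,0.001,0],[0,0,0.002,0],[0,0,0.002,0],[0,0,0.002,0],[0,0,0.002,0]]'
python3 -m jog '[[0,0,0.0005,0],[0,0,0.001,0],[0,0,0.001,0],[0,0,0.001,0],[0,0,0.001,0]]'
```

```text
t: 21.48
tool_pos: [435.1, 164.4, 121.5]
tcp_rot: [[-0.973, -0.231, -0.0], [-0.231, 0.973, -0.0], [0.0, 0.0, -1.0]]
wrist_force: [0.8, 0.1, -1.8]
width: 46.7
grasp_force: 63.9
t: 21.9
tool_pos: [435.1, 164.4, 120.6]
tcp_rot: [[-0.973, -0.231, -0.0], [-0.231, 0.973, 0.0], [0.0, 0.0, -1.0]]
wrist_force: [0.5, 0.6, -1.8]
width: 46.6
grasp_force: 63.9
```

```bash
python3 -m jog '[[0,0,0.0005,0],[0,0,0.001,0],[0,0,0.001,0],[0,0,0.001,0],[0,0,0.001,0]]'
python3 -m jog '[[0,0,0.0005,0],[0,0,0.001,0],[0,0,0.001,0],[0,0,0.001,0],[0,0,0.001,0]]'
```

```text
t: 22.32
tool_pos: [435.1, 164.4, 119.9]
tcp_rot: [[-0.973, -0.231, 0.0], [-0.231, 0.973, 0.0], [-0.0, -0.0, -1.0]]
wrist_force: [-3.2, -0.2, 0.6]
width: 46.6
grasp_force: 64.1
t: 22.73
tool_pos: [435.1, 164.4, 119.9]
tcp_rot: [[-0.973, -0.231, 0.001], [-0.231, 0.973, 0.0], [-0.001, -0.0, -1.0]]
wrist_force: [-3.6, 0.0, 6.3]
width: 46.9
grasp_force: 64.9
```

```bash
python3 -m jog '[[0,0,-0.0008,0],[0,0,-0.001,0],[0,0,-0.001,0],[0.001,0,-0.001,0],[0.001,0,-0.001,0]]' 0.07
python3 -m jog '[[0.006,0,-0.005,0],[0.012,0,-0.025,0],[0.025,0,-0.055,0],[0.06,0,-0.075,0],[0.09,0,-0.08,0]]' 0.0854
python3 -m jog '[[0,0,0,7],[0,0,0,14],[0,0,0,21],[0,0,0,28],[0,0,0,35]]'
python3 -m jog '[[0,0,0,7],[0,0,0,14],[0,0,0,21],[0,0,0,28],[0,0,0,35]]'
python3 -m jog '[[0,0,0,7],[0,0,0,14],[0,0,0,20],[0,0,0,20],[0,0,0,20]]'
python3 - <<'E'
from h import *
go(374*.973-59.6*.23,374*.23+59.6*.973,113,13.3)
p=manip.get_image("wrist"); save(p,"w6.png"); w=cloud(p); col=p["color"].astype(int)
cream=(col[...,0]>110)&(col[...,0]-col[...,2]>25)&(col[...,1]-col[...,2]>12)
a=np.radians(13.3); U=np.array([np.cos(a),np.sin(a)]); V=np.array([-U[1],U[0]])
for zr in((68,82),(99,115),(130,150)):
    m=cream&(w[...,2]>zr[0])&(w[...,2]<zr[1]); u=w[...,:2]@U; v=w[...,:2]@V; m&=(abs(v-59)<40)
    n,l,st,_=cv2.connectedComponentsWithStats(m.astype(np.uint8))
    if n<2: continue
    k=l==1+st[1:,4].argmax(); s=w[k]; r=cv2.minAreaRect(s[:,:2].astype(np.float32))
    print(zr,np.median(s[:,2]).round(1),"u",u[k].min().round(1),u[k].max().round(1),"v",np.percentile(v[k],[1,99]).round(1),np.round(r[1],1),round(r[2],1),k.sum())
E
```

```text
t: 23.15
tool_pos: [434.0, 164.1, 119.4]
tcp_rot: [[-0.973, -0.231, -0.0], [-0.231, 0.973, -0.0], [0.0, -0.0, -1.0]]
wrist_force: [0.9, -0.4, 0.1]
width: 69.7
grasp_force: 0.0
t: 23.57
tool_pos: [346.9, 143.4, 203.6]
tcp_rot: [[-0.973, -0.23, 0.005], [-0.23, 0.973, 0.001], [-0.005, -0.0, -1.0]]
wrist_force: [0.2, 0.8, 1.1]
width: 85.4
grasp_force: 0.0
t: 23.98
tool_pos: [346.2, 143.3, 200.1]
tcp_rot: [[-0.927, 0.375, 0.001], [0.375, 0.927, 0.0], [-0.001, 0.0, -1.0]]
wrist_force: [-0.5, -0.2, 0.2]
width: 85.3
grasp_force: 0.0
t: 24.4
tool_pos: [346.2, 143.3, 199.9]
tcp_rot: [[-0.544, 0.839, 0.0], [0.839, 0.544, 0.0], [-0.0, 0.0, -1.0]]
wrist_force: [-0.1, -0.4, 0.9]
width: 85.8
grasp_force: 0.0
t: 24.82
tool_pos: [346.3, 143.3, 199.8]
tcp_rot: [[-0.233, 0.972, 0.0], [0.972, 0.233, 0.0], [0.0, 0.0, -1.0]]
wrist_force: [-0.0, 0.5, -0.6]
width: 85.5
grasp_force: 0.0
shift [-0.0002  0.0039  0.0868] turn 0.18 | yd now 13.48 tcp [346.3 143.3 199.8] t 24.8167 F [-0.   0.5 -0.6] w 85.5 tilt [0.0003 0.0001] j6 88.7
(68, 82) 75.0 u 403.9 455.8 v [36.8 83. ] [51.8 47.3] 13.2 2571
(99, 115) 106.8 u 531.0 604.5 v [35.8 84.4] [74.7 49.3] 11.2 2159
(130, 150) 138.9 u 444.1 544.4 v [37.5 84.2] [100.  48.] 14.1 8039
```

View pics/w6.png

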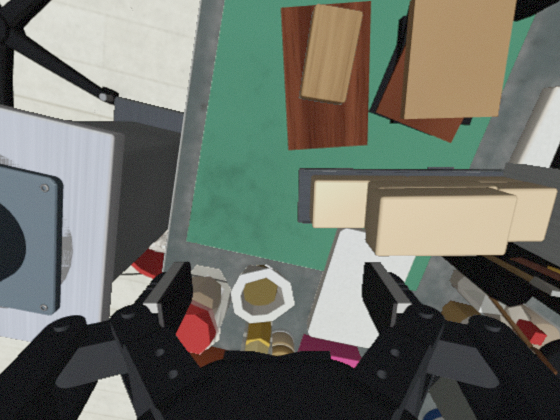

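```bash
python3 -m jog '[[0,0,0.025,0.18],[-0.0007,0,0.055,0.18],[-0.0007,0,0.08,0.18],[-0.0007,0,0.087,0.18],[-0.0007,0,0.087,0.18]]'
python3 -m jog '[[0,0.003,0,0],[0,0.006,0,0],[0,0.009,0,0],[0,0.012,0,0],[0,0.012,0,0]]'
python3 -m jog '[[0,0.002,0,0],[0,0.004,0,0],[0,0.006,0,0],[0,0.008,0,0],[0,0.01,0,0]]'
python3 -m jog '[[0,0.002,0,0],[0,0.004,0,0],[0,0.006,0,0],[0,0.008,0,0],[0,0.01,0,0]]'
python3 - <<'E'
from h import *
go(439,157,113,13.3)
p=manip.get_image("wrist"); save(p,"w7.png")
E
```

```text
t: 25.28
tool_pos: [344.6, 142.2, 110.3]
tcp_rot: [[-0.229, 0.973, -0.005], [0.974, 0.229, -0.001], [0.0, -0.005, -1.0]]
wrist_force: [0.1, 0.2, -0.3]
width: 85.0
grasp_force: 0.0
t: 25.7
tool_pos: [360.0, 145.8, 113.9]
tcp_rot: [[-0.228, 0.974, 0.003], [0.974, 0.228, 0.001], [-0.0, 0.003, -1.0]]
wrist_force: [0.6, 0.2, -0.6]
width: 85.4
grasp_force: 0.0
t: 26.12
tool_pos: [367.7, 147.6, 112.5]
tcp_rot: [[-0.228, 0.974, -0.001], [0.974, 0.228, -0.0], [0.0, -0.001, -1.0]]
wrist_force: [-1.7, -0.7, 1.5]
width: 85.3
grasp_force: 1.0
t: 26.53
tool_pos: [378.0, 150.0, 112.5]
tcp_rot: [[-0.227, 0.974, -0.0], [0.974, 0.227, -0.0], [-0.0, -0.0, -1.0]]
wrist_force: [-1.7, -0.2, 0.7]
width: 85.3
grasp_force: 0.7
shift [-0.007   0.061  -0.0005] turn -0.15 | yd now 13.15 tcp [378.  150.  112.5] t 26.5333 F [-1.7 -0.2  0.7] w 85.3 tilt [-0.0002 -0.0001] j6 89.0
```

View pics/w7.png

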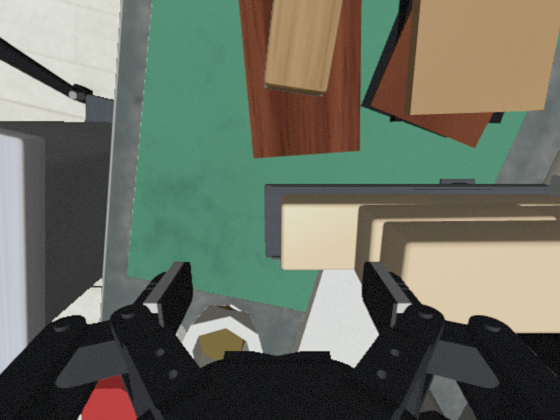

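```bash
python3 -m jog '[[-0.0003,0.0025,0,0],[-0.0005,0.005,0,0],[-0.0005,0.0075,0,0],[-0.0005,0.01,0,0],[-0.0005,0.0125,0,0]]'
python3 -m jog '[[0,0.0025,0,0],[0,0.005,0,0],[0,0.0075,0,0],[0,0.01,0,0],[0,0.0125,0,0]]'
python3 -m jog '[[0,0.0025,0,0],[0,0.005,0,0],[0,0.0075,0,0],[0,0.01,0,0],[0,0.011,0,0]]'
python3 - <<'E'
from h import *
go(439,157,113,13.3)
p=manip.get_image("wrist"); w=cloud(p); col=p["color"].astype(int)
cream=(col[...,0]>110)&(col[...,0]-col[...,2]>25)&(col[...,1]-col[...,2]>12)
a=np.radians(13.3); U=np.array([np.cos(a),np.sin(a)]); V=np.array([-U[1],U[0]])
for zr in((99,115),(130,150)):
    m=cream&(w[...,2]>zr[0])&(w[...,2]<zr[1]); u=w[...,:2]@U; v=w[...,:2]@V; m&=(abs(v-59)<40)
    n,l,st,_=cv2.connectedComponentsWithStats(m.astype(np.uint8))
    if n<2: continue
    k=l==1+st[1:,4].argmax(); s=w[k]; r=cv2.minAreaRect(s[:,:2].astype(np.float32))
    print(zr,np.median(s[:,2]).round(1),"u",u[k].min().round(1),u[k].max().round(1),"v",np.percentile(v[k],[1,99]).round(1),np.round(r[1],1),round(r[2],1),k.sum())
E
```

```text
t: 27.0
tool_pos: [390.5, 152.4, 112.5]
tcp_rot: [[-0.227, 0.974, -0.0], [0.974, 0.227, -0.0], [0.0, -0.0, -1.0]]
wrist_force: [-1.1, -0.9, -0.0]
width: 85.3
grasp_force: 0.6
t: 27.42
tool_pos: [402.6, 155.2, 112.6]
tcp_rot: [[-0.227, 0.974, -0.0], [0.974, 0.227, -0.0], [-0.0, -0.0, -1.0]]
wrist_force: [-0.8, 0.3, -0.5]
width: 85.6
grasp_force: 0.4
t: 27.83
tool_pos: [413.5, 157.7, 112.6]
tcp_rot: [[-0.227, 0.974, 0.0], [0.974, 0.227, 0.0], [-0.0, 0.0, -1.0]]
wrist_force: [-0.8, 0.1, -1.0]
width: 85.4
grasp_force: 0.4
shift [-0.0065  0.0247 -0.0004] turn -0.15 | yd now 13.15 tcp [413.5 157.7 112.6] t 27.8333 F [-0.8  0.1 -1. ] w 85.4 tilt [0.0002 0.    ] j6 89.0
(99, 115) 106.9 u 453.3 592.3 v [38.1 84.3] [139.3  47.7] 14.2 6313
(130, 150) 138.9 u 493.8 574.3 v [37.5 82.6] [80.6 48.3] 13.1 12232
```

```bash
python3 -m jog '[[0,0.0015,0,0],[0,0.003,0,0],[0,0.0045,0,0],[0,0.006,0,0],[0,0.007,0,0]]'
python3 -m jog '[[0,0.0007,0,0],[0,0.0014,0,0],[0,0.002,0,0],[0,0.0025,0,0],[0,0.003,0,0]]'
```

```text
t: 28.3
tool_pos: [420.0, 159.3, 112.7]
tcp_rot: [[-0.227, 0.974, 0.0], [0.974, 0.227, 0.0], [-0.0, 0.0, -1.0]]
wrist_force: [-1.8, -0.6, 0.1]
width: 85.5
grasp_force: 0.7
t: 28.72
tool_pos: [422.7, 159.9, 112.7]
tcp_rot: [[-0.227, 0.974, -0.0], [0.974, 0.227, -0.0], [-0.0, -0.0, -1.0]]
wrist_force: [-3.4, -0.7, 2.2]
width: 85.0
grasp_force: 1.6
```

```bash
python3 -m jog '[[0,0.0005,0,0],[0,0.001,0,0],[0,0.0015,0,0],[0,0.0015,0,0],[0,0.0015,0,0]]'
python3 -m jog '[[0,0.0005,0,0],[0,0.001,0,0],[0,0.001,0,0],[0,0.001,0,0],[0,0.001,0,0]]'
```

```text
t: 29.13
tool_pos: [422.7, 159.9, 112.7]
tcp_rot: [[-0.228, 0.974, -0.003], [0.974, 0.228, -0.001], [-0.0, -0.003, -1.0]]
wrist_force: [-6.4, -2.0, 4.8]
width: 85.7
grasp_force: 3.5
t: 29.55
tool_pos: [422.7, 160.0, 112.8]
tcp_rot: [[-0.228, 0.974, -0.005], [0.974, 0.228, -0.001], [-0.0, -0.005, -1.0]]
wrist_force: [-9.4, -2.5, 5.8]
width: 85.6
grasp_force: 4.9
```

```bash
python3 -m jog '[[0,0.0005,0,0],[0,0.001,0,0],[0,0.001,0,0],[0,0.001,0,0],[0,0.001,0,0]]'
python3 -m jog '[[0,-0.002,0,0],[0,-0.005,0,0],[0,-0.01,0,0],[0,-0.02,0,0],[0,-0.035,-0.005,0]]'
python3 -m jog '[[0,-0.02,-0.03,0],[0,-0.035,-0.06,0],[0,-0.05,-0.09,0],[0,-0.05,-0.09,0],[0,-0.05,-0.09,0]]'
python3 - <<'E'
from h import *
go(439,157,113,13.3)
p=manip.get_image("wrist"); save(p,"w8.png"); w=cloud(p); col=p["color"].astype(int)
cream=(col[...,0]>110)&(col[...,0]-col[...,2]>25)&(col[...,1]-col[...,2]>12)
a=np.radians(13.3); U=np.array([np.cos(a),np.sin(a)]); V=np.array([-U[1],U[0]])
for zr in((68,82),(99,115),(130,150)):
    m=cream&(w[...,2]>zr[0])&(w[...,2]<zr[1]); u=w[...,:2]@U; v=w[...,:2]@V; m&=(abs(v-59)<40)
    n,l,st,_=cv2.connectedComponentsWithStats(m.astype(np.uint8))
    if n<2: continue
    k=l==1+st[1:,4].argmax(); s=w[k]; r=cv2.minAreaRect(s[:,:2].astype(np.float32))
    print(zr,np.median(s[:,2]).round(1),"u",u[k].min().round(1),u[k].max().round(1),"v",np.percentile(v[k],[1,99]).round(1),np.round(r[1],1),round(r[2],1),k.sum())
E
```

```text
t: 29.97
tool_pos: [422.8, 160.0, 112.9]
tcp_rot: [[-0.228, 0.974, -0.007], [0.974, 0.228, -0.002], [-0.0, -0.007, -1.0]]
wrist_force: [-11.8, -2.7, 9.1]
width: 85.3
grasp_force: 6.3
t: 30.38
tool_pos: [392.4, 152.7, 116.8]
tcp_rot: [[-0.227, 0.974, 0.0], [0.974, 0.227, 0.0], [0.0, 0.0, -1.0]]
wrist_force: [-0.7, -0.9, -0.5]
width: 85.3
grasp_force: 0.0
t: 30.8
tool_pos: [345.1, 141.8, 210.2]
tcp_rot: [[-0.228, 0.974, 0.007], [0.974, 0.228, 0.002], [-0.0, 0.007, -1.0]]
wrist_force: [0.2, -0.2, -0.5]
width: 85.3
grasp_force: 0.0
shift [-0.0066  0.0942  0.0978] turn -0.15 | yd now 13.15 tcp [345.1 141.8 210.2] t 30.8 F [ 0.2 -0.2 -0.5] w 85.3 tilt [0.0071 0.0016] j6 88.9
(68, 82) 75.0 u 403.6 455.3 v [36.6 83.2] [51.3 47.3] 12.8 2431
(99, 115) 106.9 u 452.4 552.8 v [37.9 84.3] [100.5  47.8] 14.3 3332
(130, 150) 138.9 u 502.5 596.1 v [36.1 82.6] [93.5 47.9] 13.4 6439
```

View pics/w8.png

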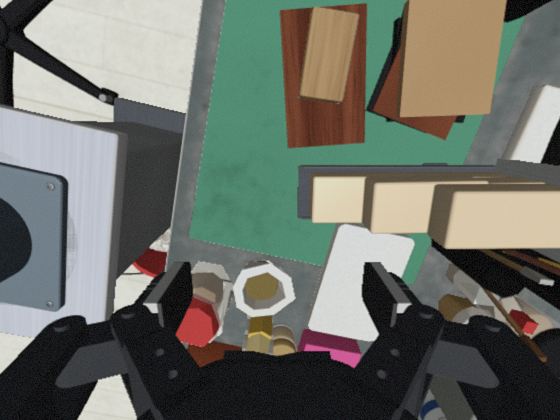

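```bash
python3 -m jog '[[0,0,0,0],[0,0,0,0],[0,0,0,0],[0,0,0,0],[0,0,0,0]]' && python3 -c "
from rig import manip; print(manip.hand_in())"
```

```text
t: 31.27
tool_pos: [343.2, 141.3, 206.8]
tcp_rot: [[-0.227, 0.974, -0.002], [0.974, 0.227, -0.0], [0.0, -0.002, -1.0]]
wrist_force: [-0.3, -0.3, 0.6]
width: 85.3
grasp_force: 0.0
the job is handed in; nothing more can be done
None
```

I laid both bricks in running bond and handed the job in at 31 s: by the last wrist picture they sit within about 1 mm of their places along the wall, and the wrist force stayed under 20 N throughout; hand-in returned no verdict.

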